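Pack an interlocked layer of cassettes on the loading plate

TASK

Build the layer of three steel cassettes in the back-left corner of the loading plate by sliding them flat, without tipping them: the two that lie left-to-right go one behind the other, tight against the back stop and the left stop, and the one that lies front-to-back goes across their right-hand ends, tight against the back stop and against them. Push it home over the low spring catch in the plate until the catch springs up behind it, leaving the whole layer square and closed with all three flat on the plate. Press gently, never harder than about 30 N (3 kg), and leave the other things on the worktop where they are.

Things in the scene. Friction and masses are not known exactly. Their poses are not given: they have to be found in the camera images.
- plate: fixed steel loading plate, 300 (x) x 620 (y) x 6 mm; origin under its centre on the worktop, x to the back, y to the left, z up. A darker back stop, 11 mm above the plate's top, runs its whole length, face at own x = +125 mm; a left stop of that height has its face at own y = +285 mm and runs from the back stop 235 mm forward.
- layer_corner (a point): point on the plate's top where the faces of back and left stop meet; axes as the plate's. The finished layer reaches from here 186 mm forward (-x; the pair only 170 mm) and 271 mm to the right (-y).
- cassette_far: steel instrument cassette, a closed flat box 85 wide (own x) x 186 long (own y) x 28 high, 0.25 kg, too wide to grasp. Origin: centre of its underside. A blue latch stands 5 mm proud (not solid) in the middle of its -x long side. Starts on the plate, lying left-to-right, the farther of the two that lie so, its latch side to the back (the latch passes over the stop).
- cassette_near: steel instrument cassette, a closed flat box 85 wide (own x) x 186 long (own y) x 28 high, 0.25 kg, too wide to grasp. Origin: centre of its underside. A blue latch stands 5 mm proud (not solid) in the middle of its -x long side. Starts on the plate, lying left-to-right, nearer to the robot, its latch side to the front.
- cassette_cross: steel instrument cassette, a closed flat box 85 wide (own x) x 186 long (own y) x 28 high, 0.25 kg, too wide to grasp. Origin: centre of its underside. A blue latch stands 5 mm proud (not solid) in the middle of its -x long side. Starts on the plate's right half, to the right of the catch, lying roughly front-to-back, its latch side to the right.
- catch (a joint): spring catch in the plate: dark steel wedge 16 mm wide (x), 25 long (y), 5 mm proud of the plate, ramp facing right, upright face left. 0 = up, +0.005 m = pressed level with the plate (1 N). A cassette slid left over it presses it down; it springs up once the cassette's right side has passed the upright face. A tight layer ends 2 to 3 mm left of that face.
- catch_top (a point): top edge of the upright face of the catch, at its middle; with the catch up it is 5 mm above the plate's top. It lies 274 mm to the right and 93 mm in front of layer_corner.
- tape_roll: bystander: roll of beige tape lying flat, 103 mm across, 25 high, right of the plate; origin under its centre
- bowl: bystander: green mixing bowl, 116 mm across, 70 high, right of the plate; origin under its centre
- box: bystander: small teal case 42x64x33 mm, left of the plate; origin under its centre
- impression: bystander: metal impression tray 74x80x16 mm, right of the plate near the worktop's front edge; origin under its middle

How it is judged (in metres and radians):
At the end, for the whole second after the job is handed in: All three cassettes lie at rest and flat in the pattern, each centre within 3 mm of its place in the tight layer (up to 4 mm to the front, 4.5 mm to the right), square to the plate within 2 degrees, and the catch is up (within 1.5 mm) behind the crosswise cassette (x of cassette_far in the frame of layer_corner between -0.047 and -0.04 m and y of cassette_far in the frame of layer_corner between -0.0975 and -0.09 m and angle between the x axis of each of cassette_far, cassette_near and the x axis of plate, either way round below 0.035 rad and angle between each of cassette_far, cassette_near, cassette_cross's own z axis and vertical below 0.04 rad and linear speed of each of cassette_far, cassette_near, cassette_cross below 0.01 m/s and x of cassette_near in the frame of layer_corner between -0.1325 and -0.1255 m and y of cassette_near in the frame of layer_corner between -0.0975 and -0.09 m and x of cassette_cross in the frame of layer_corner between -0.097 and -0.09 m and y of cassette_cross in the frame of layer_corner between -0.2335 and -0.226 m and angle between the y axis of cassette_cross and the x axis of plate, either way round below 0.035 rad and value of joint catch below 0.0015 m); the robot touches nothing.
It fails at once if a cassette is pressed by the robot with more than 35 N (contact force between any of the arm, the fingers and cassette_far above 35 N or contact force between any of the arm, the fingers and cassette_near above 35 N or contact force between any of the arm, the fingers and cassette_cross above 35 N).
It fails at once if a cassette is tipped by more than 15 degrees (angle between any of cassette_far, cassette_near, cassette_cross's own z axis and vertical above 0.26 rad).
It fails at once if a bystander is moved by more than 20 mm (distance of any of tape_roll, bowl, box, impression from where it was at the start of the episode above 0.02 m).
It also fails if it takes over 72 s, if anything falls off the work surface, if the arm or the gripper's body presses on something with over 40 N, if the wrist force passes 120 N, or if a joint passes its speed limit or range.

ROBOT

A 6-joint arm with a two-finger parallel gripper is mounted at the origin on a cart in front of the work surface, level with it; the furniture and walls round the work are solid. World frame = base frame: x ahead of the robot, y to its left, z up, the work surface at z = 0. Lengths are in mm, angles in rad, forces in N, time in s.
With the tool pointing down it reaches from about 275 to 1000 mm from the base axis. Payload 8.4 kg.
Tool frame: the origin (TCP) lies between the finger pads; the fingertips stand 25 mm ahead of it and the grasp point (between the pads) lies 6 mm ahead of it; z points along the fingers, y is the line along which they close (so a half turn about z gives the same grasp; the last joint's range is limited). The gripper opens to 85 mm and grips with 20 to 120 N. Pads are 22 mm wide; open, the fingers measure 114 mm over their backs; the gripper's body (76 mm by 85 mm) begins 54 mm behind the grasp point. The pads swing forward as they close: fully open they stand 13 mm farther back than shut.
Start: joints at [1.239, 0.353, 1.633, -0, 1.155, -0.002], TCP at [202.407, 591.32, 256.281] pointing down, gripper open.
Joint ranges: [-2.63, 2.63], [-0.92, 2.1], [0.06, 2.66], [-1.3, 4.44], [0, 2.69], [-3.02, 3.02]. Speed limits (rad/s): [2.22, 2.22, 2.79, 3.14, 3.14, 3.14].

INTERFACE

Orientations are given as [roll, pitch, yaw] about the fixed x, y, z axes, in that order (R = Rz(yaw) Ry(pitch) Rx(roll)).
In Python, from rig import r, eyes, workorder gives the robot as it stands. The module is installed in compiled form; this text tells all that it offers.
- The arm moves only by the tool step_arm, never from a script. Its argument "moves" is a list of rows, each an object of numbers: "tx", "ty", "tz": the shift along the tool's x, y, z scaled (see below); "ax", "ay", "az": the turn, a rotation vector about the tool's x, y, z scaled (see below). In form: [{"tx": .., "ty": .., "tz": .., "ax": .., "ay": .., "az": ..}, ...]. A call has 1 to 5 rows; each row shifts and turns the commanded pose from where the row before left it, along the tool's axes as they then stand; what a row does not reach is not made up. The controller multiplies each number of a shift by 25 mm and each number of a turn by 90 degrees. A row lasts 1/8 s, in which the tool goes at most 62.5 mm and 10.7 degrees, less where a joint would pass 70% of its speed; a pose out of reach is approached as far as the arm can. A call with a number of a shift or a turn outside -1 to 1 is refused whole. A call with a gripper value outside its range is refused whole. "gripper" is the opening, from 0 (shut) to 1 (fully open), set as the call begins (left out, the last holds). The fingers move at their own pace and stop on an object; "newtons" is the grip in N (left out, the last holds). Time passes only in rows, so rows that do not move let the fingers close. It gives the time, the measured TCP pose, the force, the opening and the grip force at its end, in the units of the state.
- r.sense(): the state, without advancing time (a new reading comes with each control period).
- eyes.grab_frame(name): name is "scene" or "top"; returns (picture, depth): 400x640x3 uint8, red, green, blue; 400x640 float32, mm along the optical axis (not along the pixel's ray), 0 where there is no reading.
- eyes.camera_info(name): a dict with "intrinsics" (3x3 intrinsics, pixels), "cam_to_world" (4x4, takes a point from camera to world coordinates). Camera axes: x right, y up, looking along -z (the intrinsics and any distortion apply to the point x, -y, -z); pixel columns grow to the right and rows downward; lengths in mm; the calibration is good to about 2 mm. A picture is of the moment at which its call begins. camera_info takes no time and is no camera call.
- workorder.sign_off(): hands the job in; it is judged then, once.
The state is a dict: "clock": time; "qpos": joint angles; "qvel": joint speeds; "joint_efforts": joint torques, N m; "eef_pos": TCP position; "tcp_rot": TCP orientation; "contact_force": force on the tool from outside, world axes, zero at the start; "wrist_torque": the same for the moment, N m; "opening": opening from 0.0 (shut) to 1.0 (fully open); "grasp_force": force on a finger pad.
Only numpy, scipy, OpenCV 4.12 (cv2) and the standard library are available. Lean on these libraries where they do the work, as an engineer would, in place of code of your own. Each camera call takes 0.05 s, during which the arm holds its last target. There are 200 camera calls.

## Working session

There is one attempt and no reset: what is moved stays moved. The work goes in short steps, Python scripts to look and compute and a tool call to move; the robot and the scene stay as the last step left them, time stands still between calls to the robot, and variables do not carry over. Pictures are saved under pics/ and viewed, at most 10 in all, crops included, and the job is handed in when it is done.

Besides the shell and the picture viewer there is one more tool, called as name(argument=value, ...), one argument or row to a line, values as JSON. step_arm: Moves the arm, as the interface text tells. Its arguments: {"type":"object","properties":{"moves":{"type":"array","items":{"type":"object","properties":{"tx":{"type":"number"},"ty":{"type":"number"},"tz":{"type":"number"},"ax":{"type":"number"},"ay":{"type":"number"},"az":{"type":"number"}}}},"gripper":{"type":"number"},"newtons":{"type":"number"}},"required":["moves"]}

```bash
mkdir -p pics
cat > h.py <<'E'
import numpy as np, cv2
from rig import r, eyes, workorder
def world(name, depth):
    ci=eyes.camera_info(name); K=np.array(ci["intrinsics"]); T=np.array(ci["cam_to_world"])
    v,u=np.mgrid[0:depth.shape[0],0:depth.shape[1]]
    x=(u-K[0,2])/K[0,0]*depth; y=(v-K[1,2])/K[1,1]*depth
    P=np.stack([x,-y,-depth,np.ones_like(depth)],-1)@T.T
    return P[...,:3]
E
python3 - <<'E'
from h import *
print({k:np.round(v,3) for k,v in r.sense().items()})
for n in("top","scene"):
    p,d=eyes.grab_frame(n); cv2.imwrite(f"pics/{n}0.png",p[...,::-1]); np.savez(f"{n}0.npz",p=p,d=d)
    ci=eyes.camera_info(n); print(n,ci)
E
```

```text
{'clock': np.float64(0.0), 'qpos': array([ 1.239,  0.354,  1.634, -0.   ,  1.155, -0.002]), 'qvel': array([-0.   , -0.   , -0.001,  0.001, -0.001, -0.001]), 'joint_efforts': array([-2.0000e-03, -6.0525e+01, -3.4207e+01, -0.0000e+00,  9.0000e-03,
        0.0000e+00]), 'eef_pos': array([202.264, 590.915, 255.556]), 'tcp_rot': array([-3.14 ,  0.   ,  2.812]), 'contact_force': array([ 0.852, -0.663, -0.898]), 'wrist_torque': array([-0.055,  0.029,  0.002]), 'grasp_force': np.float64(0.0), 'opening': np.float64(1.002)}
top {'intrinsics': array([[480.42723115,   0.        , 316.96018456],
       [  0.        , 480.42723115, 202.16998084],
       [  0.        ,   0.        ,   1.        ]]), 'cam_to_world': array([[ 1.40657824e-01,  9.19686901e-01, -3.66594299e-01,
        -7.36343706e+01],
       [-9.90057842e-01,  1.31004148e-01, -5.12189716e-02,
        -1.54162688e+02],
       [ 9.19956601e-04,  3.70153910e-01,  9.28969987e-01,
         1.58800082e+03],
       [ 0.00000000e+00,  0.00000000e+00,  0.00000000e+00,
         1.00000000e+00]])}
scene {'intrinsics': array([[473.575316  ,   0.        , 316.77350095],
       [  0.        , 473.575316  , 192.63490022],
       [  0.        ,   0.        ,   1.        ]]), 'cam_to_world': array([[ 8.51981345e-01,  3.37109670e-01, -4.00605615e-01,
        -1.52761714e+02],
       [-5.23523100e-01,  5.38037120e-01, -6.60635770e-01,
        -1.20241531e+03],
       [-7.16601509e-03,  7.72575645e-01,  6.34882289e-01,
         1.12164340e+03],
       [ 0.00000000e+00,  0.00000000e+00,  0.00000000e+00,
         1.00000000e+00]])}
```

View pics/top0.png

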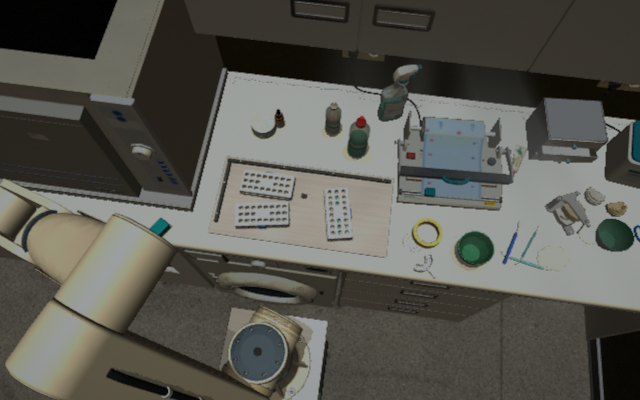

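View pics/scene0.png

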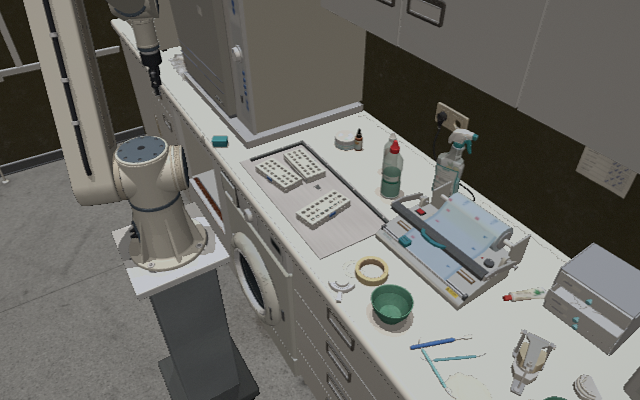

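The top view shows the plate at about u 213–392, v 158–255. Cassette far is at (267,184), near at (262,214), cross at (338,213), and the catch at (304,196). I'll rectify and fit.

```bash
cat >> h.py <<'E'
def ortho(name,p,z,x0=300,x1=720,y0=-300,y1=420,s=1.0):
    """rectified plane at height z: row0 = x1 (back), col0 = y1 (left), s px/mm"""
    ci=eyes.camera_info(name); K=np.array(ci["intrinsics"]); T=np.linalg.inv(np.array(ci["cam_to_world"]))
    H,W=int((x1-x0)*s),int((y1-y0)*s)
    rr,cc=np.mgrid[0:H,0:W]; X=x1-rr/s; Y=y1-cc/s
    P=np.stack([X,Y,np.full_like(X,z),np.ones_like(X)],-1)@T.T
    u=K[0,0]*P[...,0]/-P[...,2]+K[0,2]; v=K[1,1]*-P[...,1]/-P[...,2]+K[1,2]
    return cv2.remap(p,u.astype(np.float32),v.astype(np.float32),cv2.INTER_CUBIC)
E
python3 - <<'E'
from h import *
for n in("top","scene"):
    f=np.load(n+"0.npz"); p,d=f["p"],f["d"]; P=world(n,d)
    # cassettes: depth height 25..45 within region
    R=(P[...,0]>250)&(P[...,0]<750)&(P[...,1]>-280)&(P[...,1]<420)&(d>0)
    m=(R&(P[...,2]>24)&(P[...,2]<46)).astype(np.uint8)
    k,l,st,c=cv2.connectedComponentsWithStats(m)
    for i in range(1,k):
        if st[i,4]<80: continue
        q=P[l==i]; rc=cv2.minAreaRect(q[:,:2].astype(np.float32)); print(n,st[i,4],np.round(q.mean(0),1),"rect",np.round(rc[0],1),np.round(rc[1],1),round(rc[2],1))
    z=P[...,2][R&(P[...,2]<15)]; print("z hist",np.histogram(z,bins=np.arange(-6,16,2)))
f=np.load("top0.npz")
o=ortho("top",f["p"],34,300,720,-300,420); cv2.imwrite("pics/o34.png",o[...,::-1])
E
```

```text
top 527 [567.8 378.4  33.7] rect [600.5 389.2] [ 58.1 297.6] 89.2
top 930 [584.  117.3  32.5] rect [585.9 119.8] [186.8  91.1] 89.9
top 965 [ 507.3 -143.9   32.3] rect [ 511.9 -143.5] [189.   89.6] 11.6
top 981 [468.5 117.7  32.4] rect [469.  117.8] [ 92.2 182.8] 9.8
z hist (array([1184, 1766, 2202, 2334, 2448, 2144, 1644, 1065,  604,  391]), array([-6, -4, -2,  0,  2,  4,  6,  8, 10, 12, 14]))
scene 529 [589.6 377.9  35.8] rect [600.1 387.1] [ 64.  298.4] 89.5
scene 592 [582.7 108.4  35.2] rect [586.  117.4] [196.2  91.7] 89.1
scene 632 [468.5 106.7  35.3] rect [471.5 114.8] [ 94. 195.] 10.5
scene 816 [ 507.1 -152.2   35.1] rect [ 512.2 -145.3] [190.6  95. ] 11.3
z hist (array([ 136,  276,  629, 1029, 1305, 1331, 1477, 1443,  979,  453]), array([-6, -4, -2,  0,  2,  4,  6,  8, 10, 12, 14]))
```

View pics/o34.png

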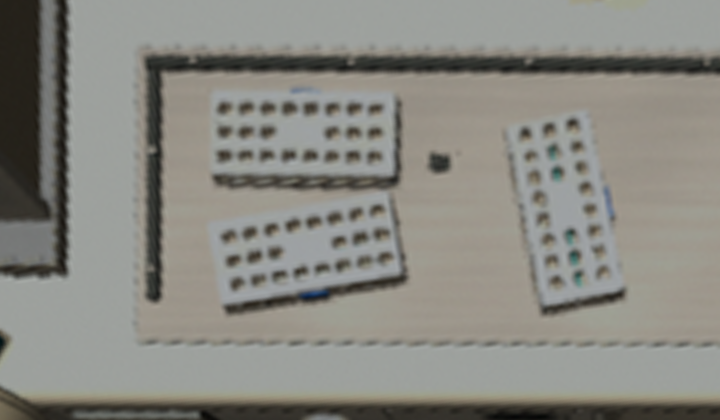

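The rectified view (1 mm/px) shows the back stop at row ~64, the left stop at col ~153, and the catch at (439,161). Far is nearly square. Near is tilted ~10° and cross ~10°. Next I fit the edges.

```bash
cat >> h.py <<'E'
def cassettes(n,p,z=34,s=2.0):
    o=ortho(n,p,z,330,660,-260,300,s).astype(np.float32)
    g=o.min(2); m=(g>float(TH)).astype(np.uint8)
    m=cv2.morphologyEx(m,cv2.MORPH_OPEN,np.ones((5,5)))
    k,l,st,c=cv2.connectedComponentsWithStats(m); out=[]
    for i in range(1,k):
        if not 3000*s*s<st[i,4]<17000*s*s: continue
        pts=np.argwhere(l==i)[:,::-1].astype(np.float32)
        (cx,cy),(w,h),a=cv2.minAreaRect(pts)
        out.append((round(660-cy/s,1),round(300-cx/s,1),round((w+1)/s,1),round((h+1)/s,1),round(a,2)))
    return out
TH=120
E
python3 - <<'E'
import h; from h import *
for n in("top","scene"):
    p=np.load(n+"0.npz")["p"]
    o=ortho(n,p,34).min(2); print(n,"white",o[150:170,270:290].mean() , "plate", ortho(n,p,6).min(2)[120:140,430:480].mean())
    for t in (125,140,155): 
        h.TH=t; print(t,cassettes(n,p))
    # stops at z=17: dark band profile
    o=ortho(n,p,17).astype(float).mean(2)
    for c in (200,300,400,500,600): 
        pr=o[30:110,c-8:c+8].mean(1); w=np.where(pr<85)[0]; print("back y",420-c,"x from",720-30-w.min()+0.,"to",720-30-w.max()-0. if len(w) else 0)
    for rr in (110,150,200,250,280):
        pr=o[rr-8:rr+8,120:200].mean(0); w=np.where(pr<85)[0]; print("left x",720-rr,"y",420-120-w.min(),420-120-w.max() if len(w) else 0)
    o=ortho(n,p,11).astype(float).mean(2)[130:200,410:470]; w=np.argwhere(o<80); print("catch dark x",720-130-w[:,0].max(),720-130-w[:,0].min(),"y",10-w[:,1].max(),10-w[:,1].min())
E
```

```text
top white 129.6775 plate 137.809
125 []
140 [(590.4, 120.6, 188.1, 87.3, 0.44), (461.8, 18.3, 147.7, 246.1, 81.63), (490.5, 139.9, 129.8, 224.6, 81.87)]
155 [(598.7, 117.3, 58.4, 179.4, 89.36), (473.5, 116.8, 81.1, 181.4, 80.03)]
back y 220 x from 672.0 to 657.0
back y 120 x from 671.0 to 658.0
back y 20 x from 671.0 to 657.0
back y -80 x from 671.0 to 657.0
back y -180 x from 670.0 to 657.0
left x 610 y 277 264
left x 570 y 275 264
left x 520 y 277 264
left x 470 y 277 265
left x 440 y 277 265
catch dark x 558 575 y -26 -8
scene white 161.87 plate 173.686
125 []
140 []
155 []
back y 220 x from 668.0 to 658.0
back y 120 x from 668.0 to 658.0
back y 20 x from 667.0 to 658.0
back y -80 x from 668.0 to 658.0
back y -180 x from 669.0 to 657.0
left x 610 y 271 256
left x 570 y 271 256
left x 520 y 271 257
left x 470 y 272 257
left x 440 y 272 257
catch dark x 563 574 y -27 -11
```

step_arm(
  moves=[
    {"az": -0.105},
    {"az": -0.105},
    {"ty": -1,"tx": -0.3},
    {"ty": -1,"tx": -0.3},
    {"ty": -1,"tx": -0.3},
  ],
)

```text
schema error: expected keys tx, ty, tz, ax, ay, az
```

step_arm(
  moves=[
    {"ty": -1,"tx": -0.3},
    {"ty": -1,"tx": -0.3},
    {"ty": -1,"tx": -0.3},
    {"ty": -1,"tx": -0.3},
    {"ty": -1,"tx": -0.3},
  ],
)

```text
schema error: expected keys tx, ty, tz, ax, ay, az
```

step_arm(
  moves=[
    {"ty": -1,"tx": -0.4},
    {"ty": -1,"tx": -0.4},
    {"ty": -1,"tx": -0.4},
    {"ty": -1,"tx": -0.4},
    {"ty": -1,"tx": -0.4},
  ],
)

```text
schema error: expected keys tx, ty, tz, ax, ay, az
```

All six keys are needed in every row.

step_arm(
  moves=[
    {"tx": 0,"ty": 0,"tz": 0,"ax": 0,"ay": 0,"az": -0.105},
    {"tx": 0,"ty": 0,"tz": 0,"ax": 0,"ay": 0,"az": -0.105},
    {"tx": -0.3,"ty": -1,"tz": 0,"ax": 0,"ay": 0,"az": 0},
    {"tx": -0.3,"ty": -1,"tz": 0,"ax": 0,"ay": 0,"az": 0},
    {"tx": -0.3,"ty": -1,"tz": 0,"ax": 0,"ay": 0,"az": 0},
  ],
)

```text
clock: 0.72
eef_pos: [225.0, 515.3, 255.8]
tcp_rot: [-3.141, -0.0, -3.141]
contact_force: [0.2, 0.1, -0.3]
opening: 1.001
grasp_force: 0.0
```

step_arm(
  moves=[
    {"tx": -0.3,"ty": -1,"tz": 0,"ax": 0,"ay": 0,"az": 0},
    {"tx": -0.3,"ty": -1,"tz": 0,"ax": 0,"ay": 0,"az": 0},
    {"tx": -0.3,"ty": -1,"tz": 0,"ax": 0,"ay": 0,"az": 0},
    {"tx": -0.3,"ty": -1,"tz": 0,"ax": 0,"ay": 0,"az": 0},
    {"tx": -0.3,"ty": -1,"tz": 0,"ax": 0,"ay": 0,"az": 0},
  ],
)

```text
clock: 1.35
eef_pos: [262.6, 390.0, 256.1]
tcp_rot: [-3.141, -0.0, -3.141]
contact_force: [0.5, 0.1, 0.1]
opening: 0.996
grasp_force: 0.0
```

step_arm(
  moves=[
    {"tx": -0.4,"ty": -1,"tz": 0,"ax": 0,"ay": 0,"az": 0},
    {"tx": -0.4,"ty": -1,"tz": 0,"ax": 0,"ay": 0,"az": 0},
    {"tx": -0.4,"ty": -1,"tz": 0.5,"ax": 0,"ay": 0,"az": 0},
    {"tx": -0.4,"ty": -1,"tz": 0.5,"ax": 0,"ay": 0,"az": 0},
    {"tx": -0.4,"ty": -1,"tz": 0.5,"ax": 0,"ay": 0,"az": 0},
  ],
)

```text
clock: 1.98
eef_pos: [312.6, 265.1, 218.4]
tcp_rot: [3.142, 0.0, -3.141]
contact_force: [0.0, 0.1, 0.2]
opening: 0.998
grasp_force: 0.0
```

step_arm(
  moves=[
    {"tx": -0.5,"ty": -1,"tz": 1,"ax": 0,"ay": 0,"az": 0},
    {"tx": -0.5,"ty": -1,"tz": 1,"ax": 0,"ay": 0,"az": 0},
    {"tx": -0.5,"ty": -1,"tz": 1,"ax": 0,"ay": 0,"az": 0},
    {"tx": -0.5,"ty": -1,"tz": 1,"ax": 0,"ay": 0,"az": 0},
    {"tx": -0.5,"ty": -1,"tz": 1,"ax": 0,"ay": 0,"az": 0},
  ],
)

```text
clock: 2.6
eef_pos: [375.3, 140.2, 93.2]
tcp_rot: [3.141, 0.001, -3.141]
contact_force: [-0.4, 0.0, -0.5]
opening: 1.002
grasp_force: 0.0
```

step_arm(
  moves=[
    {"tx": -0.3,"ty": -0.9,"tz": 0.6,"ax": 0,"ay": 0,"az": 0},
  ],
)

```text
clock: 2.72
eef_pos: [382.4, 117.5, 77.8]
tcp_rot: [-3.141, -0.001, 3.141]
contact_force: [0.2, 0.8, 0.6]
opening: 1.002
grasp_force: 0.0
```

Run:
```python
from h import *
p,d=eyes.grab_frame("scene"); np.savez("s1.npz",p=p,d=d)
c=cv2.resize(p[110:270,190:400],None,fx=3.7,fy=3.7,interpolation=cv2.INTER_CUBIC); cv2.imwrite("pics/s1.png",c[...,::-1])
P=world("scene",d); R=(abs(P[...,0]-386)<60)&(abs(P[...,1]-118)<80)&(P[...,2]>-10)&(P[...,2]<120)&(P[...,0]<405)&(d>0)
for z in range(0,120,10):
    q=P[R&(abs(P[...,2]-z-5)<5)]; 
    if len(q): print(z,len(q),np.percentile(q[:,0],[5,95]).round(),np.percentile(q[:,1],[5,95]).round())
```

```text
0 379 [338. 401.] [ 47. 186.]
10 49 [386. 404.] [ 47. 182.]
60 3 [375. 387.] [ 80. 167.]
70 19 [370. 389.] [ 62. 163.]
80 25 [371. 389.] [ 60. 165.]
90 28 [371. 388.] [ 62. 165.]
100 15 [370. 386.] [ 60. 165.]
110 18 [368. 394.] [ 44. 168.]
```

View pics/s1.png

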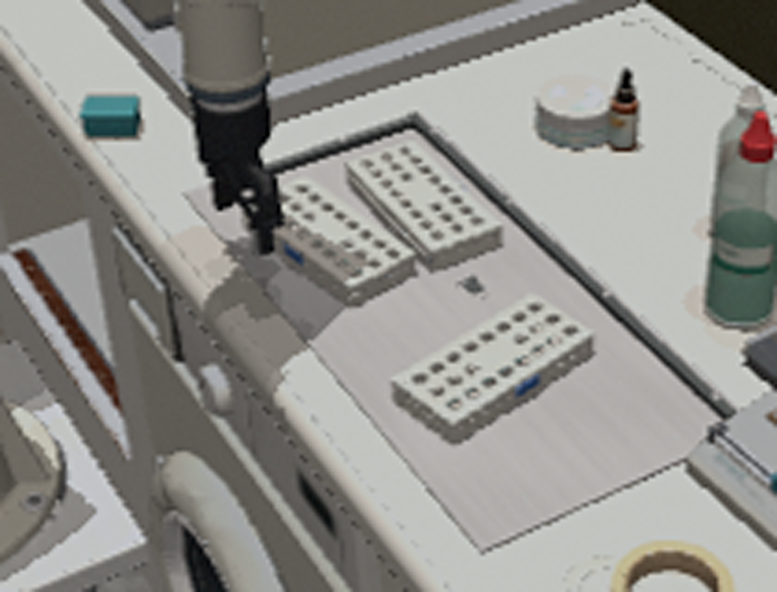

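The fingers hang beside near's front at about (265,225) in the crop, and the depth shows the tips about 12 mm below the TCP. I lower to TCP z≈28 and push near back slowly.

step_arm(
  moves=[
    {"tx": 0,"ty": 0,"tz": 1,"ax": 0,"ay": 0,"az": 0},
    {"tx": 0,"ty": 0,"tz": 1,"ax": 0,"ay": 0,"az": 0},
    {"tx": -0.2,"ty": 0,"tz": 0,"ax": 0,"ay": 0,"az": 0},
    {"tx": -0.2,"ty": 0,"tz": 0,"ax": 0,"ay": 0,"az": 0},
    {"tx": -0.2,"ty": 0,"tz": 0,"ax": 0,"ay": 0,"az": 0},
  ],
)

```text
clock: 3.4
eef_pos: [398.6, 119.1, 29.8]
tcp_rot: [3.141, 0.002, -3.141]
contact_force: [0.3, 0.1, -0.0]
opening: 0.998
grasp_force: 0.0
```

step_arm(
  moves=[
    {"tx": -0.2,"ty": 0,"tz": 0,"ax": 0,"ay": 0,"az": 0},
    {"tx": -0.2,"ty": 0,"tz": 0,"ax": 0,"ay": 0,"az": 0},
    {"tx": -0.2,"ty": 0,"tz": 0,"ax": 0,"ay": 0,"az": 0},
    {"tx": -0.2,"ty": 0,"tz": 0,"ax": 0,"ay": 0,"az": 0},
    {"tx": -0.2,"ty": 0,"tz": 0,"ax": 0,"ay": 0,"az": 0},
  ],
)

```text
clock: 4.03
eef_pos: [422.5, 118.8, 28.7]
tcp_rot: [-3.141, -0.001, -3.141]
contact_force: [-2.4, 0.8, 0.7]
opening: 1.003
grasp_force: 1.1
```

step_arm(
  moves=[
    {"tx": -0.2,"ty": 0,"tz": 0,"ax": 0,"ay": 0,"az": 0},
    {"tx": -0.2,"ty": 0,"tz": 0,"ax": 0,"ay": 0,"az": 0},
    {"tx": -0.2,"ty": 0,"tz": 0,"ax": 0,"ay": 0,"az": 0},
    {"tx": -0.2,"ty": 0,"tz": 0,"ax": 0,"ay": 0,"az": 0},
    {"tx": -0.2,"ty": 0,"tz": 0,"ax": 0,"ay": 0,"az": 0},
  ],
)

```text
clock: 4.65
eef_pos: [447.3, 118.7, 28.8]
tcp_rot: [-3.141, -0.001, 3.141]
contact_force: [-3.0, -0.2, 1.6]
opening: 1.001
grasp_force: 1.6
```

step_arm(
  moves=[
    {"tx": -0.16,"ty": 0,"tz": 0,"ax": 0,"ay": 0,"az": 0},
    {"tx": -0.16,"ty": 0,"tz": 0,"ax": 0,"ay": 0,"az": 0},
    {"tx": -0.16,"ty": 0,"tz": 0,"ax": 0,"ay": 0,"az": 0},
    {"tx": -0.16,"ty": 0,"tz": 0,"ax": 0,"ay": 0,"az": 0},
    {"tx": -0.16,"ty": 0,"tz": 0,"ax": 0,"ay": 0,"az": 0},
  ],
)

```text
clock: 5.28
eef_pos: [466.7, 118.6, 28.6]
tcp_rot: [-3.141, -0.002, 3.142]
contact_force: [-5.6, -0.5, 3.9]
opening: 1.0
grasp_force: 2.9
```

step_arm(
  moves=[
    {"tx": -0.06,"ty": 0,"tz": 0,"ax": 0,"ay": 0,"az": 0},
    {"tx": -0.06,"ty": 0,"tz": 0,"ax": 0,"ay": 0,"az": 0},
    {"tx": -0.06,"ty": 0,"tz": 0,"ax": 0,"ay": 0,"az": 0},
  ],
)

```text
clock: 5.65
eef_pos: [472.0, 118.8, 28.7]
tcp_rot: [-3.142, 0.0, -3.141]
contact_force: [-2.0, -0.0, -1.0]
opening: 0.999
grasp_force: 1.2
```

Run:
```python
from h import *
p,d=eyes.grab_frame("top"); np.savez("t2.npz",p=p,d=d)
o=ortho("top",p,34,400,700,-200,300,1.6); cv2.imwrite("pics/t2.png",o[...,::-1])
```

```text
(no output)
```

View pics/t2.png

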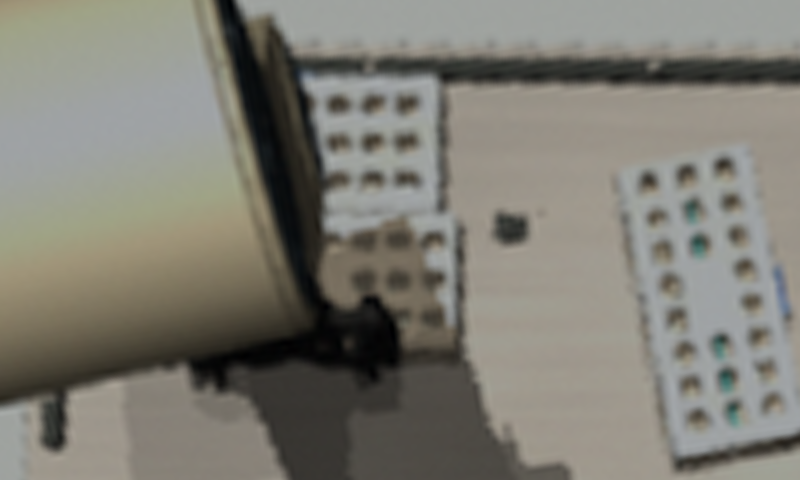

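Both are now square, with far's back edge about at the stop (row 72). The right ends are at y≈25 (far, col 440) and y≈12 (near, col 460). I seat them in small steps.

step_arm(
  moves=[
    {"tx": -0.06,"ty": 0,"tz": 0,"ax": 0,"ay": 0,"az": 0},
    {"tx": -0.06,"ty": 0,"tz": 0,"ax": 0,"ay": 0,"az": 0},
    {"tx": -0.04,"ty": 0,"tz": 0,"ax": 0,"ay": 0,"az": 0},
  ],
)

```text
clock: 6.08
eef_pos: [476.2, 118.9, 28.8]
tcp_rot: [3.142, 0.0, -3.141]
contact_force: [-2.6, -0.4, -1.6]
opening: 0.998
grasp_force: 1.1
```

step_arm(
  moves=[
    {"tx": -0.04,"ty": 0,"tz": 0,"ax": 0,"ay": 0,"az": 0},
    {"tx": -0.04,"ty": 0,"tz": 0,"ax": 0,"ay": 0,"az": 0},
  ],
)

```text
clock: 6.32
eef_pos: [478.0, 118.8, 28.8]
tcp_rot: [3.142, 0.0, -3.142]
contact_force: [-1.9, -1.1, -1.5]
opening: 1.002
grasp_force: 1.1
```

step_arm(
  moves=[
    {"tx": -0.04,"ty": 0,"tz": 0,"ax": 0,"ay": 0,"az": 0},
    {"tx": -0.04,"ty": 0,"tz": 0,"ax": 0,"ay": 0,"az": 0},
  ],
)

```text
clock: 6.58
eef_pos: [479.7, 118.8, 28.7]
tcp_rot: [-3.142, -0.001, 3.142]
contact_force: [-4.4, 1.2, -0.8]
opening: 1.004
grasp_force: 2.2
```

step_arm(
  moves=[
    {"tx": -0.04,"ty": 0,"tz": 0,"ax": 0,"ay": 0,"az": 0},
  ],
)

```text
clock: 6.7
eef_pos: [479.8, 118.8, 28.7]
tcp_rot: [-3.141, -0.002, 3.141]
contact_force: [-9.7, 2.9, 5.9]
opening: 1.0
grasp_force: 4.6
```

Seated: the force rises to 10 N at TCP x=479.8, which puts the back stop at ≈660 as measured. Next I lift, turn 90° and go round to the right ends.

step_arm(
  moves=[
    {"tx": 0.4,"ty": 0,"tz": 0,"ax": 0,"ay": 0,"az": 0},
    {"tx": 0,"ty": 0,"tz": -1,"ax": 0,"ay": 0,"az": 0},
    {"tx": 0,"ty": 0,"tz": -1,"ax": 0,"ay": 0,"az": 0.1},
    {"tx": 0,"ty": 0,"tz": 0,"ax": 0,"ay": 0,"az": 0.115},
    {"tx": 0,"ty": 0,"tz": 0,"ax": 0,"ay": 0,"az": 0.115},
  ],
)

```text
clock: 7.32
eef_pos: [471.7, 119.0, 79.5]
tcp_rot: [3.14, 0.002, 2.617]
contact_force: [-0.4, -0.3, -0.1]
opening: 0.997
grasp_force: 0.0
```

step_arm(
  moves=[
    {"tx": 0,"ty": 0,"tz": 0,"ax": 0,"ay": 0,"az": 0.115},
    {"tx": 0,"ty": 0,"tz": 0,"ax": 0,"ay": 0,"az": 0.115},
    {"tx": 0,"ty": 0,"tz": 0,"ax": 0,"ay": 0,"az": 0.115},
    {"tx": 0,"ty": 0,"tz": 0,"ax": 0,"ay": 0,"az": 0.115},
    {"tx": 0,"ty": 0,"tz": 0,"ax": 0,"ay": 0,"az": 0.115},
  ],
)

```text
clock: 7.95
eef_pos: [471.4, 118.9, 79.1]
tcp_rot: [3.14, -0.0, 1.714]
contact_force: [-0.3, 0.8, -0.5]
opening: 1.003
grasp_force: 0.0
```

step_arm(
  moves=[
    {"tx": 0,"ty": 0,"tz": 0,"ax": 0,"ay": 0,"az": 0.095},
    {"tx": -1,"ty": 0.5,"tz": 0,"ax": 0,"ay": 0,"az": 0},
    {"tx": -1,"ty": 0.5,"tz": 0,"ax": 0,"ay": 0,"az": 0},
    {"tx": -1,"ty": 0.5,"tz": 0,"ax": 0,"ay": 0,"az": 0},
    {"tx": -1,"ty": 0.5,"tz": 0,"ax": 0,"ay": 0,"az": 0},
  ],
)

```text
clock: 8.57
eef_pos: [521.8, 18.0, 79.1]
tcp_rot: [3.14, 0.0, 1.571]
contact_force: [0.2, -0.2, -0.6]
opening: 1.001
grasp_force: 0.0
```

step_arm(
  moves=[
    {"tx": -0.86,"ty": 1,"tz": 0,"ax": 0,"ay": 0,"az": 0},
    {"tx": -0.86,"ty": 1,"tz": 0,"ax": 0,"ay": 0,"az": 0},
    {"tx": 0,"ty": 0.1,"tz": 1,"ax": 0,"ay": 0,"az": 0},
    {"tx": 0,"ty": 0,"tz": 1,"ax": 0,"ay": 0,"az": 0},
  ],
)

```text
clock: 9.07
eef_pos: [574.7, -24.6, 28.7]
tcp_rot: [3.139, 0.0, 1.57]
contact_force: [0.3, -0.5, 0.3]
opening: 0.997
grasp_force: 0.0
```

step_arm(
  moves=[
    {"tx": 0.4,"ty": 0,"tz": 0,"ax": 0,"ay": 0,"az": 0},
    {"tx": 0.2,"ty": 0,"tz": 0,"ax": 0,"ay": 0,"az": 0},
    {"tx": 0.2,"ty": 0,"tz": 0,"ax": 0,"ay": 0,"az": 0},
    {"tx": 0.2,"ty": 0,"tz": 0,"ax": 0,"ay": 0,"az": 0},
    {"tx": 0.2,"ty": 0,"tz": 0,"ax": 0,"ay": 0,"az": 0},
  ],
)

```text
clock: 9.7
eef_pos: [573.8, 6.0, 29.4]
tcp_rot: [3.141, 0.001, 1.572]
contact_force: [-0.4, -4.7, 2.9]
opening: 0.996
grasp_force: 2.1
```

step_arm(
  moves=[
    {"tx": 0.2,"ty": 0,"tz": 0,"ax": 0,"ay": 0,"az": 0},
    {"tx": 0.2,"ty": 0,"tz": 0,"ax": 0,"ay": 0,"az": 0},
    {"tx": 0.2,"ty": 0,"tz": 0,"ax": 0,"ay": 0,"az": 0},
    {"tx": 0.2,"ty": 0,"tz": 0,"ax": 0,"ay": 0,"az": 0},
    {"tx": 0.2,"ty": 0,"tz": 0,"ax": 0,"ay": 0,"az": 0},
  ],
)

```text
clock: 10.32
eef_pos: [573.6, 30.6, 29.0]
tcp_rot: [3.141, 0.001, 1.571]
contact_force: [-0.5, -6.4, 5.5]
opening: 1.0
grasp_force: 3.2
```

step_arm(
  moves=[
    {"tx": 0.2,"ty": 0,"tz": 0,"ax": 0,"ay": 0,"az": 0},
    {"tx": 0.2,"ty": 0,"tz": 0,"ax": 0,"ay": 0,"az": 0},
    {"tx": 0.2,"ty": 0,"tz": 0,"ax": 0,"ay": 0,"az": 0},
    {"tx": 0.2,"ty": 0,"tz": 0,"ax": 0,"ay": 0,"az": 0},
    {"tx": 0.2,"ty": 0,"tz": 0,"ax": 0,"ay": 0,"az": 0},
  ],
)

```text
clock: 10.95
eef_pos: [573.7, 55.7, 29.0]
tcp_rot: [3.141, 0.001, 1.571]
contact_force: [0.5, -6.3, 5.3]
opening: 1.001
grasp_force: 3.3
```

step_arm(
  moves=[
    {"tx": 0.1,"ty": 0,"tz": 0,"ax": 0,"ay": 0,"az": 0},
    {"tx": 0.1,"ty": 0,"tz": 0,"ax": 0,"ay": 0,"az": 0},
    {"tx": 0.06,"ty": 0,"tz": 0,"ax": 0,"ay": 0,"az": 0},
  ],
)

```text
clock: 11.32
eef_pos: [573.7, 62.1, 29.0]
tcp_rot: [3.141, 0.0, 1.571]
contact_force: [0.4, -6.4, 4.4]
opening: 1.0
grasp_force: 3.3
```

step_arm(
  moves=[
    {"tx": 0.04,"ty": 0,"tz": 0,"ax": 0,"ay": 0,"az": 0},
    {"tx": 0.04,"ty": 0,"tz": 0,"ax": 0,"ay": 0,"az": 0},
  ],
)

```text
clock: 11.58
eef_pos: [573.7, 64.1, 29.0]
tcp_rot: [3.141, 0.0, 1.571]
contact_force: [-0.1, -6.7, 5.1]
opening: 1.003
grasp_force: 3.3
```

step_arm(
  moves=[
    {"tx": 0.05,"ty": 0,"tz": 0,"ax": 0,"ay": 0,"az": 0},
    {"tx": 0.05,"ty": 0,"tz": 0,"ax": 0,"ay": 0,"az": 0},
  ],
)

```text
clock: 11.82
eef_pos: [573.7, 66.5, 29.0]
tcp_rot: [3.141, 0.0, 1.571]
contact_force: [0.5, -7.0, 4.8]
opening: 0.999
grasp_force: 3.3
```

step_arm(
  moves=[
    {"tx": 0.04,"ty": 0,"tz": 0,"ax": 0,"ay": 0,"az": 0},
  ],
)

```text
clock: 11.95
eef_pos: [573.7, 67.6, 29.0]
tcp_rot: [3.141, 0.0, 1.571]
contact_force: [0.4, -7.0, 6.0]
opening: 0.997
grasp_force: 3.3
```

step_arm(
  moves=[
    {"tx": 0.04,"ty": 0,"tz": 0,"ax": 0,"ay": 0,"az": 0},
  ],
)

```text
clock: 12.08
eef_pos: [573.7, 68.5, 29.0]
tcp_rot: [3.141, 0.0, 1.571]
contact_force: [-0.9, -6.4, 5.2]
opening: 1.002
grasp_force: 3.3
```

step_arm(
  moves=[
    {"tx": 0.04,"ty": 0,"tz": 0,"ax": 0,"ay": 0,"az": 0},
  ],
)

```text
clock: 12.2
eef_pos: [573.6, 69.5, 29.0]
tcp_rot: [3.141, 0.0, 1.571]
contact_force: [0.4, -6.3, 5.4]
opening: 0.996
grasp_force: 3.3
```

step_arm(
  moves=[
    {"tx": 0.04,"ty": 0,"tz": 0,"ax": 0,"ay": 0,"az": 0},
  ],
)

```text
clock: 12.32
eef_pos: [573.7, 69.9, 29.0]
tcp_rot: [3.141, 0.001, 1.571]
contact_force: [0.2, -15.8, 5.9]
opening: 1.002
grasp_force: 8.1
```

step_arm(
  moves=[
    {"tx": 0.04,"ty": 0,"tz": 0,"ax": 0,"ay": 0,"az": 0},
  ],
)

```text
clock: 12.45
eef_pos: [573.6, 70.0, 29.0]
tcp_rot: [3.141, 0.002, 1.571]
contact_force: [1.4, -22.5, 6.5]
opening: 0.997
grasp_force: 11.4
```

Both are seated left: 22 N at y=70 puts the left stop at ≈266, which agrees. Next I go to cross's right side to square it with a two-finger push.

step_arm(
  moves=[
    {"tx": -0.4,"ty": 0,"tz": 0,"ax": 0,"ay": 0,"az": 0},
    {"tx": 0,"ty": 0,"tz": -1,"ax": 0,"ay": 0,"az": 0},
    {"tx": -0.5,"ty": 0,"tz": -1,"ax": 0,"ay": 0,"az": 0},
    {"tx": -1,"ty": -0.25,"tz": 0,"ax": 0,"ay": 0,"az": 0},
    {"tx": -1,"ty": -0.25,"tz": 0,"ax": 0,"ay": 0,"az": 0},
  ],
)

```text
clock: 13.08
eef_pos: [560.8, -0.8, 79.0]
tcp_rot: [3.141, -0.001, 1.571]
contact_force: [0.4, 0.0, -0.2]
opening: 0.998
grasp_force: 0.0
```

step_arm(
  moves=[
    {"tx": -1,"ty": -0.25,"tz": 0,"ax": 0,"ay": 0,"az": 0},
    {"tx": -1,"ty": -0.25,"tz": 0,"ax": 0,"ay": 0,"az": 0},
    {"tx": -1,"ty": -0.25,"tz": 0,"ax": 0,"ay": 0,"az": 0},
    {"tx": -1,"ty": -0.25,"tz": 0,"ax": 0,"ay": 0,"az": 0},
    {"tx": -1,"ty": -0.25,"tz": 0,"ax": 0,"ay": 0,"az": 0},
  ],
)

```text
clock: 13.7
eef_pos: [529.3, -126.1, 78.5]
tcp_rot: [-3.141, -0.001, 1.57]
contact_force: [0.0, 0.6, -0.0]
opening: 1.001
grasp_force: 0.0
```

step_arm(
  moves=[
    {"tx": -1,"ty": -0.25,"tz": 0,"ax": 0,"ay": 0,"az": 0},
    {"tx": -1,"ty": -0.25,"tz": 0,"ax": 0,"ay": 0,"az": 0},
    {"tx": -1,"ty": -0.25,"tz": 0,"ax": 0,"ay": 0,"az": 0},
    {"tx": -1,"ty": 0,"tz": 0,"ax": 0,"ay": 0,"az": 0},
    {"tx": -0.6,"ty": 0,"tz": 0,"ax": 0,"ay": 0,"az": 0},
  ],
)

```text
clock: 14.32
eef_pos: [510.9, -241.4, 78.6]
tcp_rot: [3.142, -0.0, 1.57]
contact_force: [0.3, 0.3, 0.2]
opening: 0.997
grasp_force: 0.0
```

Run:
```python
from h import *
p,d=eyes.grab_frame("top"); np.savez("t3.npz",p=p,d=d)
o=ortho("top",p,34,380,700,-260,290,1.4); cv2.imwrite("pics/t3.png",o[...,::-1])
print(r.sense()["eef_pos"])
```

```text
[ 511.19826789 -242.5899356    78.71895742]
```

View pics/t3.png

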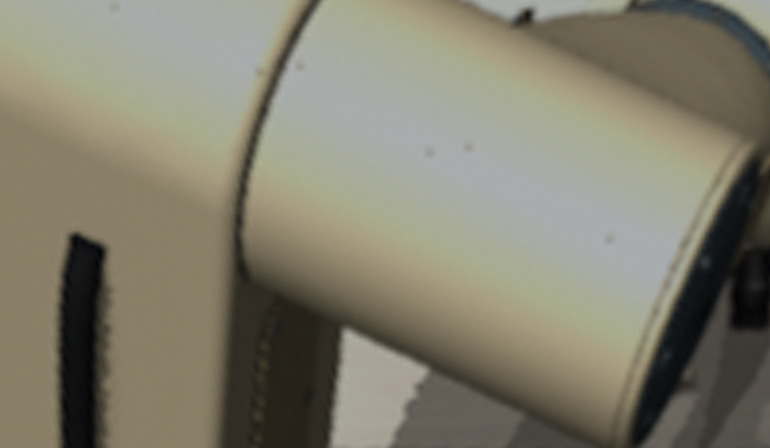

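The arm hides the whole layer in this view. I descend and push cross left to square it.

step_arm(
  moves=[
    {"tx": 0,"ty": 0,"tz": 1,"ax": 0,"ay": 0,"az": 0},
    {"tx": 0,"ty": 0,"tz": 1,"ax": 0,"ay": 0,"az": 0},
    {"tx": 0.4,"ty": 0,"tz": 0,"ax": 0,"ay": 0,"az": 0},
    {"tx": 0.4,"ty": 0,"tz": 0,"ax": 0,"ay": 0,"az": 0},
    {"tx": 0.2,"ty": 0,"tz": 0,"ax": 0,"ay": 0,"az": 0},
  ],
)

```text
clock: 15.0
eef_pos: [511.5, -214.7, 29.7]
tcp_rot: [3.14, 0.0, 1.572]
contact_force: [0.3, -0.5, 1.2]
opening: 1.001
grasp_force: 0.0
```

step_arm(
  moves=[
    {"tx": 0.2,"ty": 0,"tz": 0,"ax": 0,"ay": 0,"az": 0},
    {"tx": 0.2,"ty": 0,"tz": 0,"ax": 0,"ay": 0,"az": 0},
    {"tx": 0.2,"ty": 0,"tz": 0,"ax": 0,"ay": 0,"az": 0},
    {"tx": 0.2,"ty": 0,"tz": 0,"ax": 0,"ay": 0,"az": 0},
    {"tx": 0.2,"ty": 0,"tz": 0,"ax": 0,"ay": 0,"az": 0},
  ],
)

```text
clock: 15.62
eef_pos: [510.9, -190.4, 28.8]
tcp_rot: [-3.141, 0.0, 1.571]
contact_force: [-0.6, -1.5, 0.2]
opening: 1.003
grasp_force: 0.8
```

step_arm(
  moves=[
    {"tx": 0.2,"ty": 0,"tz": 0,"ax": 0,"ay": 0,"az": 0},
    {"tx": 0.2,"ty": 0,"tz": 0,"ax": 0,"ay": 0,"az": 0},
    {"tx": 0.2,"ty": 0,"tz": 0,"ax": 0,"ay": 0,"az": 0},
  ],
)

```text
clock: 16.0
eef_pos: [510.9, -175.3, 28.7]
tcp_rot: [-3.142, -0.0, 1.571]
contact_force: [-1.0, -0.9, -0.8]
opening: 0.999
grasp_force: 0.7
```

Run:
```python
from h import *
p,d=eyes.grab_frame("scene"); np.savez("s2.npz",p=p,d=d)
o=ortho("scene",p,34,380,700,-260,290,1.4); cv2.imwrite("pics/s2.png",o[...,::-1])
print(r.sense()["eef_pos"])
```

```text
[ 510.94450043 -174.81090214   28.72824585]
```

View pics/s2.png

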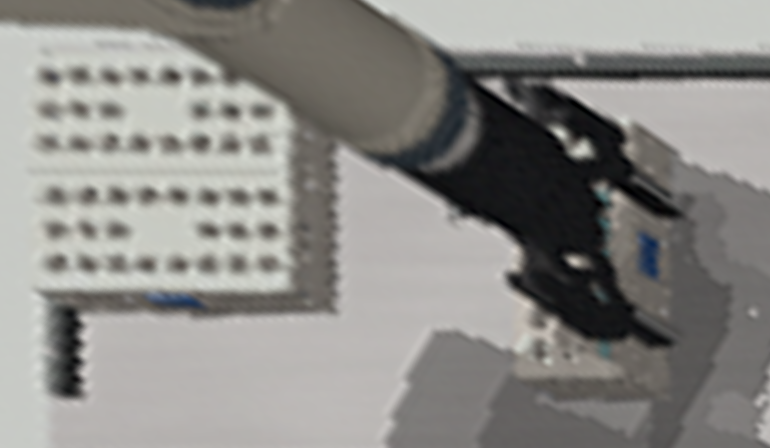

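The pair is tight and flush (right ends at col ~290), and cross now looks square. Next I go round to its front end.

step_arm(
  moves=[
    {"tx": -0.3,"ty": 0,"tz": 0,"ax": 0,"ay": 0,"az": 0},
    {"tx": 0,"ty": 0,"tz": -1,"ax": 0,"ay": 0,"az": 0},
    {"tx": 0,"ty": 0,"tz": -1,"ax": 0,"ay": 0,"az": 0},
    {"tx": 0.6,"ty": -1,"tz": 0,"ax": 0,"ay": 0,"az": 0},
    {"tx": 0.6,"ty": -1,"tz": 0,"ax": 0,"ay": 0,"az": 0},
  ],
  gripper=1,
)

```text
clock: 16.68
eef_pos: [460.7, -153.4, 79.1]
tcp_rot: [3.141, 0.0, 1.57]
contact_force: [0.2, 1.2, 0.6]
opening: 0.998
grasp_force: 0.0
```

step_arm(
  moves=[
    {"tx": 0.6,"ty": -1,"tz": 0,"ax": 0,"ay": 0,"az": 0},
    {"tx": 0.6,"ty": -1,"tz": 0,"ax": 0,"ay": 0,"az": 0},
    {"tx": 0,"ty": -0.84,"tz": 0,"ax": 0,"ay": 0,"az": 0},
    {"tx": 0,"ty": 0,"tz": 0,"ax": 0,"ay": 0,"az": -0.115},
    {"tx": 0,"ty": 0,"tz": 0,"ax": 0,"ay": 0,"az": -0.115},
  ],
  gripper=0.45,
)

```text
clock: 17.3
eef_pos: [390.0, -123.5, 78.9]
tcp_rot: [3.141, 0.0, 1.938]
contact_force: [0.6, -0.2, 0.1]
opening: 0.45
grasp_force: 0.0
```

step_arm(
  moves=[
    {"tx": 0,"ty": 0,"tz": 0,"ax": 0,"ay": 0,"az": -0.115},
    {"tx": 0,"ty": 0,"tz": 0,"ax": 0,"ay": 0,"az": -0.115},
    {"tx": 0,"ty": 0,"tz": 0,"ax": 0,"ay": 0,"az": -0.115},
    {"tx": 0,"ty": 0,"tz": 0,"ax": 0,"ay": 0,"az": -0.115},
    {"tx": 0,"ty": 0,"tz": 0,"ax": 0,"ay": 0,"az": -0.115},
  ],
)

```text
clock: 17.92
eef_pos: [390.2, -123.6, 78.9]
tcp_rot: [3.142, 0.0, 2.841]
contact_force: [-0.3, 0.5, 0.2]
opening: 0.452
grasp_force: 0.0
```

step_arm(
  moves=[
    {"tx": 0,"ty": 0,"tz": 0,"ax": 0,"ay": 0,"az": -0.115},
    {"tx": 0,"ty": 0,"tz": 0,"ax": 0,"ay": 0,"az": -0.08},
  ],
)

```text
clock: 18.18
eef_pos: [390.1, -123.6, 78.9]
tcp_rot: [-3.142, 0.0, -3.137]
contact_force: [0.4, -0.6, 0.7]
opening: 0.447
grasp_force: 0.0
```

Run:
```python
from h import *
p,d=eyes.grab_frame("scene"); np.savez("s3.npz",p=p,d=d)
e=r.sense()["eef_pos"]; print(e)
P=world("scene",d)
R=(abs(P[...,0]-e[0])<25)&(abs(P[...,1]-e[1])<80)&(P[...,2]>40)&(P[...,2]<e[2]+5)&(d>0)
q=P[R]; print("finger",len(q),q.min(0).round(),q.max(0).round(), np.sort(q[:,2])[:8].round())
C=(P[...,0]>e[0]+20)&(P[...,0]<660)&(P[...,1]>-230)&(P[...,1]<-40)&(P[...,2]>28)&(P[...,2]<44)&(d>0)
q=P[C]; rc=cv2.minAreaRect(q[:,:2].astype(np.float32)); print("cross",len(q),rc,np.percentile(q[:,0],[1,99]),np.percentile(q[:,1],[1,99]))
```

```text
[ 390.13649181 -123.58317921   78.85409239]
finger 62 [ 378. -158.   55.] [399. -97.  84.] [55. 57. 59. 60. 61. 61. 62. 63.]
cross 700 ((520.8812255859375, -122.9581298828125), (94.14735412597656, 188.1399688720703), 89.47966766357422) [428.71717177 611.41082265] [-166.16020045  -78.08779417]
```

step_arm(
  moves=[
    {"tx": 0,"ty": 0,"tz": 0.9,"ax": 0,"ay": 0,"az": 0},
    {"tx": 0,"ty": 0,"tz": 0.9,"ax": 0,"ay": 0,"az": 0},
    {"tx": -0.4,"ty": 0,"tz": 0,"ax": 0,"ay": 0,"az": 0},
    {"tx": -0.2,"ty": 0,"tz": 0,"ax": 0,"ay": 0,"az": 0},
    {"tx": -0.2,"ty": 0,"tz": 0,"ax": 0,"ay": 0,"az": 0},
  ],
)

```text
clock: 18.85
eef_pos: [411.1, -123.4, 34.5]
tcp_rot: [-3.141, 0.001, 3.141]
contact_force: [-0.6, 0.4, -1.0]
opening: 0.453
grasp_force: 0.0
```

step_arm(
  moves=[
    {"tx": -0.2,"ty": 0,"tz": 0,"ax": 0,"ay": 0,"az": 0},
    {"tx": -0.2,"ty": 0,"tz": 0,"ax": 0,"ay": 0,"az": 0},
    {"tx": -0.2,"ty": 0,"tz": 0,"ax": 0,"ay": 0,"az": 0},
    {"tx": -0.2,"ty": 0,"tz": 0,"ax": 0,"ay": 0,"az": 0},
    {"tx": -0.2,"ty": 0,"tz": 0,"ax": 0,"ay": 0,"az": 0},
  ],
)

```text
clock: 19.48
eef_pos: [435.0, -123.1, 33.7]
tcp_rot: [3.141, -0.0, -3.142]
contact_force: [-3.0, 0.1, 2.4]
opening: 0.451
grasp_force: 1.4
```

step_arm(
  moves=[
    {"tx": -0.2,"ty": 0,"tz": 0,"ax": 0,"ay": 0,"az": 0},
    {"tx": -0.2,"ty": 0,"tz": 0,"ax": 0,"ay": 0,"az": 0},
    {"tx": -0.2,"ty": 0,"tz": 0,"ax": 0,"ay": 0,"az": 0},
    {"tx": -0.2,"ty": 0,"tz": 0,"ax": 0,"ay": 0,"az": 0},
  ],
)

```text
clock: 19.98
eef_pos: [455.3, -123.2, 33.8]
tcp_rot: [3.142, 0.0, -3.142]
contact_force: [-2.0, -0.2, -1.0]
opening: 0.447
grasp_force: 0.7
```

step_arm(
  moves=[
    {"tx": -0.06,"ty": 0,"tz": 0,"ax": 0,"ay": 0,"az": 0},
    {"tx": -0.06,"ty": 0,"tz": 0,"ax": 0,"ay": 0,"az": 0},
  ],
)

```text
clock: 20.23
eef_pos: [457.7, -123.1, 33.8]
tcp_rot: [3.141, -0.001, -3.142]
contact_force: [-2.9, -0.4, 2.8]
opening: 0.451
grasp_force: 1.4
```

step_arm(
  moves=[
    {"tx": -0.06,"ty": 0,"tz": 0,"ax": 0,"ay": 0,"az": 0},
    {"tx": -0.06,"ty": 0,"tz": 0,"ax": 0,"ay": 0,"az": 0},
  ],
)

```text
clock: 20.48
eef_pos: [461.2, -123.2, 33.8]
tcp_rot: [-3.142, 0.0, -3.142]
contact_force: [-1.5, 0.4, -1.3]
opening: 0.453
grasp_force: 0.4
```

step_arm(
  moves=[
    {"tx": -0.04,"ty": 0,"tz": 0,"ax": 0,"ay": 0,"az": 0},
    {"tx": -0.04,"ty": 0,"tz": 0,"ax": 0,"ay": 0,"az": 0},
  ],
)

```text
clock: 20.72
eef_pos: [462.7, -123.1, 33.8]
tcp_rot: [3.141, -0.001, -3.142]
contact_force: [-2.3, -0.7, 2.6]
opening: 0.454
grasp_force: 1.4
```

step_arm(
  moves=[
    {"tx": -0.04,"ty": 0,"tz": 0,"ax": 0,"ay": 0,"az": 0},
  ],
)

```text
clock: 20.85
eef_pos: [463.8, -123.1, 33.8]
tcp_rot: [3.142, -0.0, -3.142]
contact_force: [-2.8, 0.5, 1.1]
opening: 0.45
grasp_force: 1.0
```

step_arm(
  moves=[
    {"tx": -0.04,"ty": 0,"tz": 0,"ax": 0,"ay": 0,"az": 0},
  ],
)

```text
clock: 20.98
eef_pos: [464.8, -123.1, 33.7]
tcp_rot: [3.141, -0.0, -3.141]
contact_force: [-5.6, -0.9, 4.4]
opening: 0.452
grasp_force: 2.5
```

step_arm(
  moves=[
    {"tx": -0.04,"ty": 0,"tz": 0,"ax": 0,"ay": 0,"az": 0},
  ],
)

```text
clock: 21.1
eef_pos: [464.8, -123.1, 33.6]
tcp_rot: [3.141, -0.002, -3.141]
contact_force: [-8.2, -1.9, 5.1]
opening: 0.444
grasp_force: 4.0
```

Cross is seated on the back stop (8 N at 464.8). Next I go to its right side with the fingers wide along x.

step_arm(
  moves=[
    {"tx": 0.4,"ty": 0,"tz": 0,"ax": 0,"ay": 0,"az": 0},
    {"tx": 0,"ty": 0,"tz": -1,"ax": 0,"ay": 0,"az": 0},
    {"tx": 0,"ty": 0,"tz": -0.8,"ax": 0,"ay": 0,"az": 0},
    {"tx": -0.9,"ty": -0.64,"tz": 0,"ax": 0,"ay": 0,"az": 0},
    {"tx": -0.9,"ty": -0.64,"tz": 0,"ax": 0,"ay": 0,"az": 0},
  ],
)

```text
clock: 21.72
eef_pos: [501.9, -155.6, 79.4]
tcp_rot: [-3.141, 0.002, -3.141]
contact_force: [-0.6, -0.0, 0.6]
opening: 0.446
grasp_force: 0.0
```

step_arm(
  moves=[
    {"tx": -0.9,"ty": -0.64,"tz": 0,"ax": 0,"ay": 0,"az": 0},
    {"tx": -0.9,"ty": -0.64,"tz": 0,"ax": 0,"ay": 0,"az": 0},
    {"tx": -0.9,"ty": -0.64,"tz": 0,"ax": 0,"ay": 0,"az": 0},
    {"tx": 0,"ty": 0,"tz": 0,"ax": 0,"ay": 0,"az": 0.115},
    {"tx": 0,"ty": 0,"tz": 0,"ax": 0,"ay": 0,"az": 0.115},
  ],
  gripper=1,
)

```text
clock: 22.35
eef_pos: [568.7, -203.4, 78.6]
tcp_rot: [3.141, 0.001, 2.774]
contact_force: [-0.8, -0.1, -0.5]
opening: 0.999
grasp_force: 0.0
```

step_arm(
  moves=[
    {"tx": 0,"ty": 0,"tz": 0,"ax": 0,"ay": 0,"az": 0.115},
    {"tx": 0,"ty": 0,"tz": 0,"ax": 0,"ay": 0,"az": 0.115},
    {"tx": 0,"ty": 0,"tz": 0,"ax": 0,"ay": 0,"az": 0.115},
    {"tx": 0,"ty": 0,"tz": 0,"ax": 0,"ay": 0,"az": 0.115},
    {"tx": 0,"ty": 0,"tz": 0,"ax": 0,"ay": 0,"az": 0.115},
  ],
)

```text
clock: 22.98
eef_pos: [568.5, -203.2, 78.8]
tcp_rot: [3.141, 0.001, 1.871]
contact_force: [-0.8, 1.3, 0.0]
opening: 0.998
grasp_force: 0.0
```

step_arm(
  moves=[
    {"tx": 0,"ty": 0,"tz": 0,"ax": 0,"ay": 0,"az": 0.115},
    {"tx": 0,"ty": 0,"tz": 0,"ax": 0,"ay": 0,"az": 0.08},
  ],
)

```text
clock: 23.22
eef_pos: [568.5, -203.2, 78.8]
tcp_rot: [3.141, 0.0, 1.566]
contact_force: [-0.5, 0.0, 0.5]
opening: 1.006
grasp_force: 0.0
```

step_arm(
  moves=[
    {"tx": 0,"ty": 0,"tz": 1,"ax": 0,"ay": 0,"az": 0},
    {"tx": 0,"ty": 0,"tz": 1,"ax": 0,"ay": 0,"az": 0},
    {"tx": 0.4,"ty": 0,"tz": 0,"ax": 0,"ay": 0,"az": 0},
    {"tx": 0.4,"ty": 0,"tz": 0,"ax": 0,"ay": 0,"az": 0},
    {"tx": 0.2,"ty": 0,"tz": 0,"ax": 0,"ay": 0,"az": 0},
  ],
)

```text
clock: 23.85
eef_pos: [569.2, -177.4, 29.9]
tcp_rot: [3.14, 0.0, 1.572]
contact_force: [0.4, -0.2, 1.3]
opening: 1.005
grasp_force: 0.0
```

step_arm(
  moves=[
    {"tx": 0.2,"ty": 0,"tz": 0,"ax": 0,"ay": 0,"az": 0},
    {"tx": 0.2,"ty": 0,"tz": 0,"ax": 0,"ay": 0,"az": 0},
    {"tx": 0.2,"ty": 0,"tz": 0,"ax": 0,"ay": 0,"az": 0},
    {"tx": 0.2,"ty": 0,"tz": 0,"ax": 0,"ay": 0,"az": 0},
    {"tx": 0.2,"ty": 0,"tz": 0,"ax": 0,"ay": 0,"az": 0},
  ],
)

```text
clock: 24.48
eef_pos: [568.5, -152.9, 28.8]
tcp_rot: [3.142, 0.0, 1.571]
contact_force: [0.8, -3.0, 2.1]
opening: 1.001
grasp_force: 1.3
```

step_arm(
  moves=[
    {"tx": 0.2,"ty": 0,"tz": 0,"ax": 0,"ay": 0,"az": 0},
    {"tx": 0.2,"ty": 0,"tz": 0,"ax": 0,"ay": 0,"az": 0},
    {"tx": 0.2,"ty": 0,"tz": 0,"ax": 0,"ay": 0,"az": 0},
    {"tx": 0.2,"ty": 0,"tz": 0,"ax": 0,"ay": 0,"az": 0},
    {"tx": 0.2,"ty": 0,"tz": 0,"ax": 0,"ay": 0,"az": 0},
  ],
)

```text
clock: 25.1
eef_pos: [568.4, -127.8, 28.8]
tcp_rot: [-3.141, -0.0, 1.571]
contact_force: [0.4, -2.3, 0.9]
opening: 1.0
grasp_force: 1.2
```

step_arm(
  moves=[
    {"tx": 0.2,"ty": 0,"tz": 0,"ax": 0,"ay": 0,"az": 0},
    {"tx": 0.2,"ty": 0,"tz": 0,"ax": 0,"ay": 0,"az": 0},
    {"tx": 0.2,"ty": 0,"tz": 0,"ax": 0,"ay": 0,"az": 0},
  ],
)

```text
clock: 25.48
eef_pos: [568.4, -112.8, 28.8]
tcp_rot: [-3.142, -0.0, 1.571]
contact_force: [-0.4, -2.5, 1.7]
opening: 0.995
grasp_force: 1.3
```

step_arm(
  moves=[
    {"tx": 0.2,"ty": 0,"tz": 0,"ax": 0,"ay": 0,"az": 0},
    {"tx": 0.2,"ty": 0,"tz": 0,"ax": 0,"ay": 0,"az": 0},
    {"tx": 0.2,"ty": 0,"tz": 0,"ax": 0,"ay": 0,"az": 0},
    {"tx": 0.2,"ty": 0,"tz": 0,"ax": 0,"ay": 0,"az": 0},
    {"tx": 0.2,"ty": 0,"tz": 0,"ax": 0,"ay": 0,"az": 0},
  ],
)

```text
clock: 26.1
eef_pos: [568.4, -87.8, 28.8]
tcp_rot: [-3.142, -0.0, 1.571]
contact_force: [0.3, -1.6, 0.7]
opening: 0.999
grasp_force: 1.0
```

step_arm(
  moves=[
    {"tx": 0.2,"ty": 0,"tz": 0,"ax": 0,"ay": 0,"az": 0},
    {"tx": 0.2,"ty": 0,"tz": 0,"ax": 0,"ay": 0,"az": 0},
    {"tx": 0.2,"ty": 0,"tz": 0,"ax": 0,"ay": 0,"az": 0},
    {"tx": 0.2,"ty": 0,"tz": 0,"ax": 0,"ay": 0,"az": 0},
    {"tx": 0.2,"ty": 0,"tz": 0,"ax": 0,"ay": 0,"az": 0},
  ],
)

```text
clock: 26.72
eef_pos: [568.4, -62.8, 28.7]
tcp_rot: [-3.141, -0.0, 1.571]
contact_force: [0.7, -2.1, 0.3]
opening: 1.0
grasp_force: 0.9
```

step_arm(
  moves=[
    {"tx": 0.2,"ty": 0,"tz": 0,"ax": 0,"ay": 0,"az": 0},
    {"tx": 0.2,"ty": 0,"tz": 0,"ax": 0,"ay": 0,"az": 0},
    {"tx": 0.2,"ty": 0,"tz": 0,"ax": 0,"ay": 0,"az": 0},
    {"tx": 0.2,"ty": 0,"tz": 0,"ax": 0,"ay": 0,"az": 0},
    {"tx": 0.2,"ty": 0,"tz": 0,"ax": 0,"ay": 0,"az": 0},
  ],
)

```text
clock: 27.35
eef_pos: [568.4, -37.8, 28.8]
tcp_rot: [-3.142, -0.0, 1.571]
contact_force: [0.0, -1.3, -0.6]
opening: 0.997
grasp_force: 0.8
```

step_arm(
  moves=[
    {"tx": 0.12,"ty": 0,"tz": 0,"ax": 0,"ay": 0,"az": 0},
    {"tx": 0.12,"ty": 0,"tz": 0,"ax": 0,"ay": 0,"az": 0},
    {"tx": 0.12,"ty": 0,"tz": 0,"ax": 0,"ay": 0,"az": 0},
    {"tx": 0.12,"ty": 0,"tz": 0,"ax": 0,"ay": 0,"az": 0},
  ],
)

```text
clock: 27.85
eef_pos: [568.4, -26.0, 28.8]
tcp_rot: [-3.142, 0.0, 1.571]
contact_force: [-0.1, -0.5, -0.0]
opening: 0.999
grasp_force: 0.7
```

step_arm(
  moves=[
    {"tx": 0.08,"ty": 0,"tz": 0,"ax": 0,"ay": 0,"az": 0},
    {"tx": 0.08,"ty": 0,"tz": 0,"ax": 0,"ay": 0,"az": 0},
    {"tx": 0.08,"ty": 0,"tz": 0,"ax": 0,"ay": 0,"az": 0},
  ],
)

```text
clock: 28.22
eef_pos: [568.4, -20.0, 28.8]
tcp_rot: [-3.142, -0.0, 1.571]
contact_force: [0.3, -1.8, -0.1]
opening: 0.999
grasp_force: 0.7
```

step_arm(
  moves=[
    {"tx": 0.05,"ty": 0,"tz": 0,"ax": 0,"ay": 0,"az": 0},
    {"tx": 0.05,"ty": 0,"tz": 0,"ax": 0,"ay": 0,"az": 0},
  ],
)

```text
clock: 28.48
eef_pos: [568.4, -17.6, 28.8]
tcp_rot: [-3.142, 0.0, 1.571]
contact_force: [0.1, -1.1, -0.6]
opening: 1.002
grasp_force: 0.6
```

step_arm(
  moves=[
    {"tx": 0.04,"ty": 0,"tz": 0,"ax": 0,"ay": 0,"az": 0},
  ],
)

```text
clock: 28.6
eef_pos: [568.4, -16.6, 28.8]
tcp_rot: [-3.142, 0.0, 1.571]
contact_force: [-0.1, -0.8, 0.2]
opening: 1.0
grasp_force: 0.6
```

step_arm(
  moves=[
    {"tx": 0.04,"ty": 0,"tz": 0,"ax": 0,"ay": 0,"az": 0},
  ],
)

```text
clock: 28.72
eef_pos: [568.4, -15.8, 28.8]
tcp_rot: [-3.142, 0.0, 1.571]
contact_force: [-0.8, -9.0, -0.1]
opening: 1.001
grasp_force: 4.2
```

step_arm(
  moves=[
    {"tx": 0.04,"ty": 0,"tz": 0,"ax": 0,"ay": 0,"az": 0},
  ],
)

```text
clock: 28.85
eef_pos: [568.4, -15.7, 28.8]
tcp_rot: [-3.141, 0.001, 1.571]
contact_force: [-0.0, -16.1, 0.2]
opening: 1.0
grasp_force: 7.5
```

step_arm(
  moves=[
    {"tx": -0.6,"ty": 0,"tz": 0,"ax": 0,"ay": 0,"az": 0},
    {"tx": 0,"ty": 0,"tz": -1,"ax": 0,"ay": 0,"az": 0},
    {"tx": -0.5,"ty": 0,"tz": -1,"ax": 0,"ay": 0,"az": 0},
    {"tx": -1,"ty": -1,"tz": 0,"ax": 0,"ay": 0,"az": 0},
    {"tx": -1,"ty": -1,"tz": 0,"ax": 0,"ay": 0,"az": 0},
  ],
)

```text
clock: 29.48
eef_pos: [518.1, -93.0, 79.2]
tcp_rot: [3.141, -0.0, 1.571]
contact_force: [0.1, -0.7, -0.2]
opening: 1.001
grasp_force: 0.0
```

step_arm(
  moves=[
    {"tx": -1,"ty": -1,"tz": -0.5,"ax": 0,"ay": 0,"az": 0},
    {"tx": -1,"ty": -1,"tz": -0.5,"ax": 0,"ay": 0,"az": 0},
    {"tx": -1,"ty": -1,"tz": -0.5,"ax": 0,"ay": 0,"az": 0},
    {"tx": -1,"ty": -1,"tz": 0,"ax": 0,"ay": 0,"az": 0},
    {"tx": -1,"ty": -1,"tz": 0,"ax": 0,"ay": 0,"az": 0},
  ],
)

```text
clock: 30.1
eef_pos: [392.7, -218.2, 116.7]
tcp_rot: [3.141, 0.0, 1.571]
contact_force: [0.3, 0.2, -0.2]
opening: 1.001
grasp_force: 0.0
```

Run:
```python
from h import *
for n in("top","scene"):
    p,d=eyes.grab_frame(n); np.savez(n+"5.npz",p=p,d=d)
    o=ortho(n,p,34,420,690,-60,290,1.6); cv2.imwrite(f"pics/{n}5o.png",o[...,::-1])
a,b=[cv2.imread(f"pics/{n}5o.png") for n in("top","scene")]
cv2.imwrite("pics/both5.png",cv2.resize(np.hstack([a,b]),None,fx=.71,fy=.71) if 0 else np.vstack([a,b])[:,:][:864] if 0 else cv2.resize(np.vstack([a,b]),(389,600)) if 0 else a)
```

```text
(no output)
```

View pics/scene5o.png

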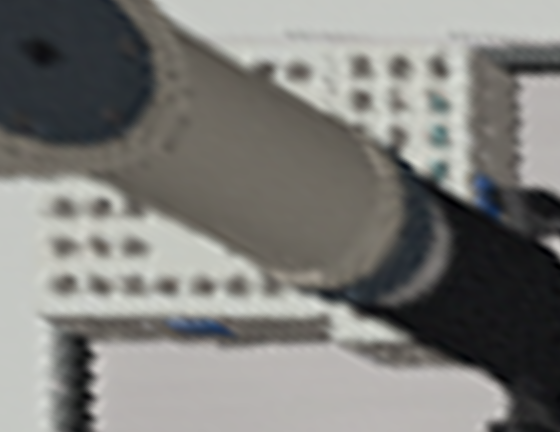

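View pics/top5o.png

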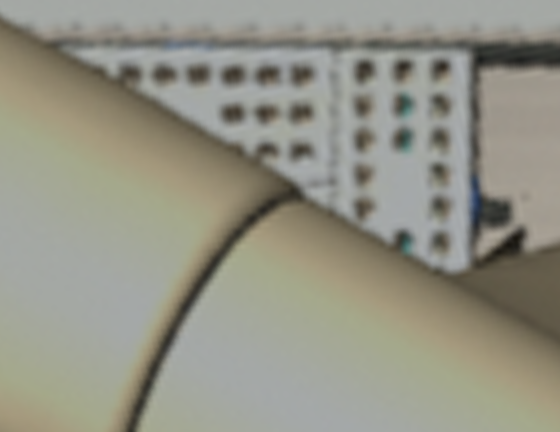

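The layer looks closed, with the catch visible up at (490,210) behind cross. I'll confirm seating against the back stop with light touches on the front of cross and near.

step_arm(
  moves=[
    {"tx": 1,"ty": 0.16,"tz": 0,"ax": 0,"ay": 0,"az": 0},
    {"tx": 1,"ty": 0.16,"tz": 0,"ax": 0,"ay": 0,"az": 0},
    {"tx": 1,"ty": 0.16,"tz": 0,"ax": 0,"ay": 0,"az": 0},
    {"tx": 1,"ty": 0.16,"tz": 0,"ax": 0,"ay": 0,"az": 0},
    {"tx": 1,"ty": 0.16,"tz": 0,"ax": 0,"ay": 0,"az": 0},
  ],
  gripper=0.45,
)

```text
clock: 30.82
eef_pos: [413.9, -91.2, 116.4]
tcp_rot: [3.141, -0.0, 1.571]
contact_force: [0.9, -0.7, 0.3]
opening: 0.453
grasp_force: 0.0
```

step_arm(
  moves=[
    {"tx": 1,"ty": 0.16,"tz": 0,"ax": 0,"ay": 0,"az": 0},
    {"tx": 1,"ty": 0.16,"tz": 0,"ax": 0,"ay": 0,"az": 0},
    {"tx": 1,"ty": 0.16,"tz": 0,"ax": 0,"ay": 0,"az": 0},
    {"tx": 1,"ty": 0.16,"tz": 0,"ax": 0,"ay": 0,"az": 0},
    {"tx": 1,"ty": 0.16,"tz": 0,"ax": 0,"ay": 0,"az": 0},
  ],
)

```text
clock: 31.45
eef_pos: [433.9, 34.0, 116.4]
tcp_rot: [3.141, -0.0, 1.571]
contact_force: [0.2, 0.7, -0.4]
opening: 0.449
grasp_force: 0.0
```

step_arm(
  moves=[
    {"tx": 0,"ty": 0,"tz": 0,"ax": 0,"ay": 0,"az": -0.115},
    {"tx": 0,"ty": 0,"tz": 0,"ax": 0,"ay": 0,"az": -0.115},
    {"tx": 0,"ty": 0,"tz": 0,"ax": 0,"ay": 0,"az": -0.115},
    {"tx": 0,"ty": 0,"tz": 0,"ax": 0,"ay": 0,"az": -0.115},
    {"tx": 0,"ty": 0,"tz": 0,"ax": 0,"ay": 0,"az": -0.115},
  ],
)

```text
clock: 32.08
eef_pos: [433.8, 33.1, 116.4]
tcp_rot: [3.141, -0.0, 2.48]
contact_force: [-0.4, -1.6, -0.4]
opening: 0.449
grasp_force: 0.0
```

step_arm(
  moves=[
    {"tx": 0,"ty": 0,"tz": 0,"ax": 0,"ay": 0,"az": -0.115},
    {"tx": 0,"ty": 0,"tz": 0,"ax": 0,"ay": 0,"az": -0.115},
    {"tx": 0,"ty": 0,"tz": 0,"ax": 0,"ay": 0,"az": -0.115},
    {"tx": 0,"ty": 0,"tz": 0,"ax": 0,"ay": 0,"az": -0.08},
  ],
)

```text
clock: 32.58
eef_pos: [433.8, 33.1, 116.4]
tcp_rot: [3.141, 0.0, -3.137]
contact_force: [-0.8, 0.6, -0.3]
opening: 0.452
grasp_force: 0.0
```

step_arm(
  moves=[
    {"tx": 0,"ty": 0.1,"tz": 1,"ax": 0,"ay": 0,"az": 0},
    {"tx": 0,"ty": 0,"tz": 1,"ax": 0,"ay": 0,"az": 0},
    {"tx": 0,"ty": 0,"tz": 1,"ax": 0,"ay": 0,"az": 0},
    {"tx": -0.4,"ty": 0,"tz": 0.3,"ax": 0,"ay": 0,"az": 0},
    {"tx": -0.4,"ty": 0,"tz": 0,"ax": 0,"ay": 0,"az": 0},
  ],
)

```text
clock: 33.2
eef_pos: [454.5, 35.5, 33.8]
tcp_rot: [3.141, -0.0, -3.141]
contact_force: [0.0, -0.6, -0.3]
opening: 0.448
grasp_force: 0.0
```

step_arm(
  moves=[
    {"tx": -0.12,"ty": 0,"tz": 0,"ax": 0,"ay": 0,"az": 0},
    {"tx": -0.1,"ty": 0,"tz": 0,"ax": 0,"ay": 0,"az": 0},
    {"tx": -0.05,"ty": 0,"tz": 0,"ax": 0,"ay": 0,"az": 0},
    {"tx": -0.05,"ty": 0,"tz": 0,"ax": 0,"ay": 0,"az": 0},
  ],
)

```text
clock: 33.7
eef_pos: [461.4, 35.3, 34.0]
tcp_rot: [-3.142, 0.0, -3.142]
contact_force: [-0.2, -0.8, -0.6]
opening: 0.451
grasp_force: 0.0
```

step_arm(
  moves=[
    {"tx": -0.04,"ty": 0,"tz": 0,"ax": 0,"ay": 0,"az": 0},
  ],
)

```text
clock: 33.83
eef_pos: [462.4, 35.3, 33.9]
tcp_rot: [-3.142, 0.0, -3.141]
contact_force: [-0.3, 0.5, -0.2]
opening: 0.45
grasp_force: 0.0
```

step_arm(
  moves=[
    {"tx": -0.04,"ty": 0,"tz": 0,"ax": 0,"ay": 0,"az": 0},
  ],
)

```text
clock: 33.95
eef_pos: [463.4, 35.3, 33.8]
tcp_rot: [3.142, -0.0, -3.142]
contact_force: [0.3, 0.1, -0.3]
opening: 0.454
grasp_force: 0.0
```

step_arm(
  moves=[
    {"tx": -0.04,"ty": 0,"tz": 0,"ax": 0,"ay": 0,"az": 0},
  ],
)

```text
clock: 34.08
eef_pos: [464.1, 35.3, 33.7]
tcp_rot: [-3.142, -0.001, -3.142]
contact_force: [-2.2, 0.6, 1.6]
opening: 0.45
grasp_force: 1.1
```

step_arm(
  moves=[
    {"tx": -0.04,"ty": 0,"tz": 0,"ax": 0,"ay": 0,"az": 0},
  ],
)

```text
clock: 34.2
eef_pos: [464.5, 35.3, 33.6]
tcp_rot: [-3.141, -0.002, -3.142]
contact_force: [-3.5, 0.6, 3.0]
opening: 0.452
grasp_force: 1.7
```

step_arm(
  moves=[
    {"tx": 0.4,"ty": 0,"tz": 0,"ax": 0,"ay": 0,"az": 0},
    {"tx": 0,"ty": 1,"tz": 0,"ax": 0,"ay": 0,"az": 0},
    {"tx": 0,"ty": 1,"tz": 0,"ax": 0,"ay": 0,"az": 0},
    {"tx": 0,"ty": 1,"tz": 0,"ax": 0,"ay": 0,"az": 0},
    {"tx": 0,"ty": 1,"tz": 0,"ax": 0,"ay": 0,"az": 0},
  ],
)

```text
clock: 34.83
eef_pos: [455.1, 136.1, 33.8]
tcp_rot: [3.141, 0.0, -3.141]
contact_force: [0.3, -1.0, 0.6]
opening: 0.45
grasp_force: 0.0
```

step_arm(
  moves=[
    {"tx": 0,"ty": 1,"tz": 0,"ax": 0,"ay": 0,"az": 0},
    {"tx": 0,"ty": 0.5,"tz": 0,"ax": 0,"ay": 0,"az": 0},
    {"tx": -0.4,"ty": 0,"tz": 0,"ax": 0,"ay": 0,"az": 0},
    {"tx": -0.3,"ty": 0,"tz": 0,"ax": 0,"ay": 0,"az": 0},
    {"tx": -0.12,"ty": 0,"tz": 0,"ax": 0,"ay": 0,"az": 0},
  ],
)

```text
clock: 35.45
eef_pos: [476.8, 172.2, 33.8]
tcp_rot: [3.141, 0.0, 3.141]
contact_force: [-0.9, 1.1, 0.5]
opening: 0.453
grasp_force: 0.0
```

step_arm(
  moves=[
    {"tx": -0.05,"ty": 0,"tz": 0,"ax": 0,"ay": 0,"az": 0},
    {"tx": -0.05,"ty": 0,"tz": 0,"ax": 0,"ay": 0,"az": 0},
    {"tx": -0.04,"ty": 0,"tz": 0,"ax": 0,"ay": 0,"az": 0},
  ],
)

```text
clock: 35.83
eef_pos: [479.4, 172.7, 33.8]
tcp_rot: [-3.142, -0.0, 3.142]
contact_force: [0.2, 0.3, 0.3]
opening: 0.448
grasp_force: 0.0
```

step_arm(
  moves=[
    {"tx": -0.04,"ty": 0,"tz": 0,"ax": 0,"ay": 0,"az": 0},
  ],
)

```text
clock: 35.95
eef_pos: [479.9, 172.7, 33.7]
tcp_rot: [-3.141, -0.001, -3.142]
contact_force: [-2.3, 1.0, 1.8]
opening: 0.449
grasp_force: 1.7
```

Near is seated as well. I retreat clear for one last look.

step_arm(
  moves=[
    {"tx": 0.5,"ty": 0,"tz": 0,"ax": 0,"ay": 0,"az": 0},
    {"tx": 1,"ty": 0,"tz": -1,"ax": 0,"ay": 0,"az": 0},
    {"tx": 1,"ty": 0.5,"tz": -1,"ax": 0,"ay": 0,"az": 0},
    {"tx": 1,"ty": 1,"tz": -1,"ax": 0,"ay": 0,"az": 0},
    {"tx": 0.6,"ty": 1,"tz": -1,"ax": 0,"ay": 0,"az": 0},
  ],
)

```text
clock: 36.58
eef_pos: [375.8, 235.4, 134.3]
tcp_rot: [-3.141, -0.001, 3.142]
contact_force: [0.0, 0.2, -0.3]
opening: 0.45
grasp_force: 0.0
```

step_arm(
  moves=[
    {"tx": 0.4,"ty": 1,"tz": -1,"ax": 0,"ay": 0,"az": 0},
    {"tx": 0.4,"ty": 1,"tz": -1,"ax": 0,"ay": 0,"az": 0},
    {"tx": 0.4,"ty": 1,"tz": 0,"ax": 0,"ay": 0,"az": 0},
    {"tx": 0.4,"ty": 1,"tz": 0,"ax": 0,"ay": 0,"az": 0},
    {"tx": 0.4,"ty": 1,"tz": 0,"ax": 0,"ay": 0,"az": 0},
  ],
)

```text
clock: 37.2
eef_pos: [326.7, 360.7, 183.7]
tcp_rot: [-3.141, -0.0, -3.141]
contact_force: [1.3, -0.2, -0.4]
opening: 0.449
grasp_force: 0.0
```

Run:
```python
from h import *
o=[]
for n in("top","scene"):
    p,d=eyes.grab_frame(n); o.append(ortho(n,p,34,440,690,-70,290,1.1))
cv2.imwrite("pics/fin.png",np.vstack(o)[...,::-1]); print(r.sense()["eef_pos"])
```

```text
[326.70429326 361.7723826  183.70292827]
```

View pics/fin.png

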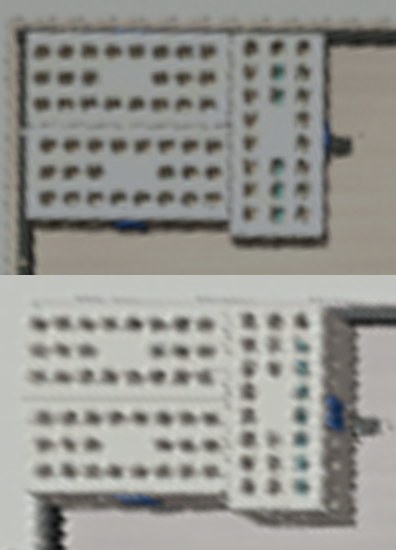

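Both views show the layer closed and square. The catch stands up just behind cross's right side, at (340,147) in the upper view and (367,425) in the lower. I'm handing the job in.

```bash
python3 -c "
from rig import workorder; print(workorder.sign_off())"
```

```text
the job is handed in; nothing more can be done
None
```

The job is handed in at about 37 s: all three cassettes are tight and square in the back-left corner, the catch looks up behind the crosswise one in both cameras, and the highest push I read was about 23 N (the hand-in returned no verdict).

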